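# Lift the loaded weighing pan off the balance and hold it level

### The job

The bench balance has to zero itself with nothing on it. First swing the magnifier on its arm sideways until no part of its round head is above the balance; then take the weighing pan by the bar of its stirrup, with the weight still standing on it, lift it straight up about 10 cm off its seat, and finish while still holding it there in the gripper: level, steady and above the balance, touching nothing else. Do not tip the pan, do not let the weight fall over or come off, and do not disturb the other things on the bench.

Things in the scene. Friction and masses are not known exactly. Their poses are not given: they have to be found in the camera images.
- balance: White top-pan balance fixed on the bench, housing 250 x 200 mm, its top 60 mm above the bench. Origin on the bench straight below the centre of the pan seat; z up. The housing reaches 150 mm along -x (the display end, nearer the robot), 100 mm along +x and 100 mm to either side (y).
- seat (a point): Centre of the top rim of the dark collar on the balance (34 mm outer radius, 42 mm bore), 73 mm above the bench; the pan's plate rests on this rim.
- pan: Loose round steel pan, 120 mm across, 160 g. Origin at the centre of its plate's underside (plate 4 mm thick, rim 10 mm high); z up. A foot 30 mm across and 10 mm long below the plate stands loosely in the collar's bore; the pan may be turned any way. A stirrup of 6 mm rod in the pan's x-z plane, legs at x = +-55 mm, rises over the pan and carries the grip bar at its top.
- bar (a point): Centre of the pan's grip bar: a black bar 50 mm long along the pan's x, 12 mm wide (pan's y) and 18 mm tall, 105 mm above the pan's origin. Grasp it from above with the fingers closing along the pan's y.
- weight: Loose steel weight with a knob, standing on the pan near its middle: 38 mm across, 46 mm tall, 140 to 280 g. Origin at the centre of its underside, z up.
- stand: Fixed stand of the magnifier behind the balance: round grey foot 110 mm across and an upright post 20 mm thick, 255 mm tall. Origin on the bench on the post's axis, which is the arm's hinge axis.
- lens_arm (a joint): Swing of the magnifier's level arm about the post, rad, -1.3 to 1.3. At 0 the arm points along the stand's -x; positive swings it counter-clockwise seen from above (the head goes to the stand's -y). Light friction (about 0.2 N m); it stays where it is left. Either direction will do.
- lens (a point): Centre of the magnifier's round head (white ring 112 mm across with a clear lens), 250 mm from the hinge axis; underside 226 mm and top 246 mm above the bench. At the start it hangs above the pan.
- lens_grip (a point): Grip point on the magnifier: an upright black peg 16 mm thick that rises from the head's ring, 300 mm from the hinge axis at the end away from the post. The peg's top is 291 mm above the bench; this point is on its axis, 273 mm above the bench.
- case: Bystander: closed blue weight case 102 x 77 x 48 mm on the bench. Origin at the centre of its underside.
- meter: Bystander: yellow hand meter 150 x 80 x 42 mm lying on the bench. Origin at the centre of its underside.
- notebook: Bystander: blue notebook 122 x 87 x 16 mm on the bench. Origin at the centre of its underside.
Mind the look-alikes: they are no part of the job. There is more than one size of the weight; the job needs the middle-sized. There is more than one size of the pan; the job needs the larger.

How it is judged:
On the way:
1. the magnifier is swung clear of the balance while the pan still sits on its seat (horizontal distance between lens and seat above 0.15 m and z of pan in the frame of seat below 0.006 m and horizontal distance between pan and seat below 0.012 m), for 0.2 s.
At the end, for the whole second after the job is handed in: Magnifier centre over 150 mm aside of the seat; pan held by the fingers alone, 70-140 mm above its seat, within 50 mm of straight above it, level within 0.1 rad, still (20 mm/s, 0.15 rad/s); weight upright (0.15 rad) on the pan, within 50 mm of its centre, not touched by the fingers (horizontal distance between lens and seat above 0.15 m and z of pan in the frame of seat between 0.07 and 0.14 m and horizontal distance between pan and seat below 0.05 m and angle between pan's own z axis and vertical below 0.1 rad and linear speed of pan below 0.02 m/s and angular speed of pan below 0.15 rad/s and contact force between the fingers and pan above 1 N and contact force between pan and balance below 0.1 N and contact force between pan and stand below 0.1 N and contact force between weight and pan above 0.5 N and contact force between weight and the fingers below 0.1 N and angle between weight's own z axis and vertical below 0.15 rad and horizontal distance between weight and pan below 0.05 m and z of weight in the frame of pan below 0.012 m); the arm keeps its last pose, push and grip.
It fails at once if the pan is tipped by more than 0.3 rad (angle between pan's own z axis and vertical above 0.3 rad).
It fails at once if the weight falls over or comes off the pan (angle between weight's own z axis and vertical above 0.6 rad or distance between weight and pan above 0.07 m).
It fails at once if the case is moved by more than 20 mm (distance of case from where it was at the start of the episode above 0.02 m).
It fails at once if the meter is moved by more than 20 mm (distance of meter from where it was at the start of the episode above 0.02 m).
It fails at once if the notebook is moved by more than 20 mm (distance of notebook from where it was at the start of the episode above 0.02 m).
It also fails if it takes over 48 s, if anything falls off the work surface, if the arm or the gripper's body presses on something with over 40 N, if the wrist force passes 120 N, or if a joint passes its speed limit or range.

### The arm

A 7-joint arm with a two-finger parallel gripper is mounted at the origin on the work surface. World frame = base frame: x ahead of the robot, y to its left, z up, the work surface at z = 0. Lengths are in m, angles in rad, forces in N, time in s.
With the tool pointing down it reaches from about 0.4 to 0.85 m from the base axis. Payload 6.9 kg.
Tool frame: the origin (TCP) lies on the centre line of the jaws, within the pads' length; the fingertips stand 8 mm ahead of it and the grasp point (between the pads) lies 11 mm behind it (arm.tips_ahead is the distance from the TCP to the fingertips, in m); z points along the fingers, y is the line along which they close (so a half turn about z gives the same grasp; the last joint's range is limited). The gripper opens to 85 mm and grips with 20 to 120 N. Pads are 22 mm wide; open, the fingers measure 114 mm over their backs; the gripper's body (76 mm by 85 mm) begins 54 mm behind the grasp point. The pads swing forward as they close: fully open they stand 13 mm farther back than shut.
Start: joints at [-1.012, 0.507, -0.238, 1.5, 0.126, 1.149, -0.155], TCP at [0.274, 0.562, 0.239] pointing down, gripper open.
Joint ranges: [-3.08, 3.08], [-0.24, 2.05], [-1.43, 1.35], [0, 2.5], [-1.52, 4.66], [0.17, 1.96], [-2.89, 2.89]. Speed limits (rad/s): [2.39, 2.39, 3.14, 3.14, 3.14, 3.14, 3.14].

### API

Orientations are given as a unit quaternion [x, y, z, w].
In Python, from plant import arm, ungrasp, close, ik, readout, viewer, ticket gives the robot as it stands. Calls block until the motion is done:
- arm.movep(position, orientation): joint-space move of the TCP to a pose.
- arm.servo_line(position, frame=None, feed=0.15): straight line of the TCP; frame=None keeps the orientation; feed is the mean speed in m/s.
- arm.set_joints(angles): joint-space move.
- ungrasp() and close(grasp_force=None): open the fingers fully, or close them until they stop; grasp_force is the grip in N (None keeps the last).
- arm.pause(seconds).
- ik(position, orientation): joint angles nearest the present ones, or None.
- readout.state(): the state.
- viewer.grab_frame(name): name is "side" or "top"; returns a dict with "img" (420x560x3 uint8, red, green, blue), "z_map" (420x560 float32, m along the optical axis (not along the pixel's ray), 0 where there is no reading), "fx", "fy", "cx", "cy" (pixels), "R" (3x3) and "t" (3): a world point X has camera coordinates R X + t. Camera axes: x right, y down, z forward; pixel columns grow to the right and rows downward; lengths in m; the calibration is good to about 2 mm. A picture is of the moment at which its call begins.
A pose or a line that the arm cannot do raises arm.MotionError and nothing moves.
- ticket.close_job(): hands the job in; it is judged then, once.
The state is a dict: "time_s": time; "joint_positions": joint angles; "joint_vel": joint speeds; "effort": joint torques, N m; "tcp_pos": TCP position; "ee_rot": TCP orientation; "ft_force": force on the tool from outside, world axes, zero at the start; "wrist_torque": the same for the moment, N m; "opening": finger opening in m; "grip_force": force on a finger pad.
Only numpy, scipy, OpenCV 4.12 (cv2) and the standard library are available. Lean on these libraries where they do the work, as an engineer would, in place of code of your own. Each camera call takes 0.05 s, during which the arm holds its last target. There are 200 camera calls.

## Working session

There is one attempt and no reset: what is moved stays moved. The work goes in short steps, each a Python script; the robot and the scene stay as the last script left them, time stands still between calls to the robot, and variables do not carry over. Pictures are saved under pics/ and viewed, at most 10 in all, crops included, and the job is handed in when it is done.

```bash
mkdir -p pics; ls; cat > h.py <<'E'
import numpy as np, cv2
from plant import arm, ungrasp, close, ik, readout, viewer, ticket
def cloud(f):
    z=f["z_map"]; v,u=np.indices(z.shape)
    P=np.stack([(u-f["cx"])/f["fx"]*z,(v-f["cy"])/f["fy"]*z,z],-1)
    W=(P-np.array(f["t"]))@np.array(f["R"]); W[z==0]=np.nan
    return W
E
python3 - <<'E'
from h import *
import pickle
for n in("side","top"):
    f=viewer.grab_frame(n); pickle.dump(f,open(n+"0.pkl","wb"))
    cv2.imwrite(f"pics/{n}0.png",f["img"][:,:,::-1])
    print(n,-np.array(f["R"]).T@f["t"],np.array(f["R"]).round(3).tolist(),f["fx"],(f["z_map"]>0).mean())
print(readout.state())
E
```

```text
pics
side [0.41191203 0.89475218 1.0325292 ] [[-0.974, -0.228, -0.002], [-0.155, 0.667, -0.728], [0.167, -0.709, -0.685]] 502.5024676105978 0.9958886054421768
top [ 0.34703196 -0.0157794   1.34110679] [[0.03, -1.0, -0.0], [-0.974, -0.029, -0.225], [0.225, 0.007, -0.974]] 406.30509325728906 0.9961394557823129
{'time_s': 0.1, 'joint_positions': array([-1.01146357,  0.5082732 , -0.23750952,  1.50102398,  0.12571162,
        1.14889226, -0.15480655]), 'joint_vel': array([ 1.94864773e-03, -1.41096208e-03,  6.10101091e-05, -1.22067994e-03,
       -1.06269158e-03, -3.51265618e-04,  2.28248743e-04]), 'effort': array([-3.51800460e-03, -6.21832609e+01, -2.19374366e+00, -2.50201660e+01,
        1.26919564e-02,  7.86528020e-03, -3.37682923e-05]), 'tcp_pos': array([0.27389926, 0.5613083 , 0.23850682]), 'ee_rot': array([ 2.24978959e-01,  9.74363290e-01, -7.88509306e-04, -1.58419844e-04]), 'ft_force': array([-0.60465482,  0.17560871, -0.25729737]), 'wrist_torque': array([-0.07037543,  0.01216841, -0.02466276]), 'grip_force': 0.0, 'opening': 0.08512405450474889}
```

View pics/side0.png

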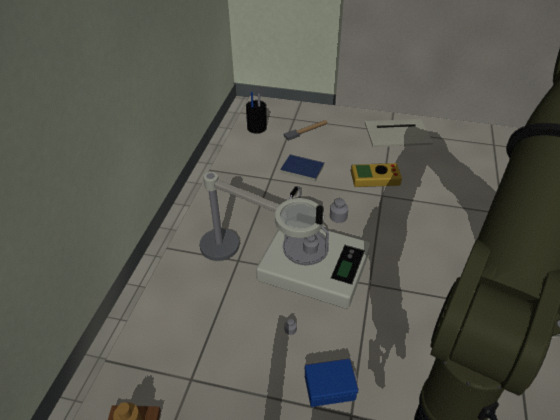

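View pics/top0.png

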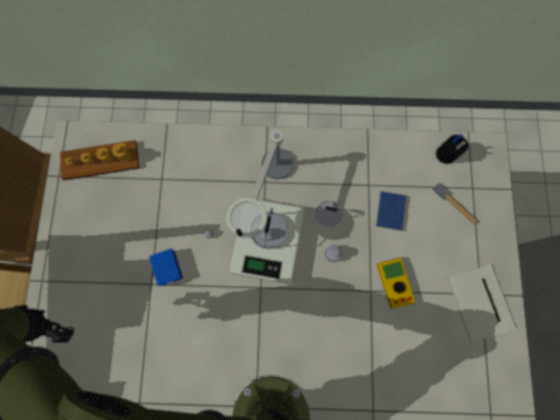

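The side view shows the lens ring at (299,217), its peg at (320,214), the post top at (211,178) and the pan with the weight at (308,243). The top view shows the peg at (240,232), the hinge at (277,135), the job's bar at about (268,223) and the small decoy pan at (329,213). Next I measure these.

```bash
cat > m.py <<'E'
from h import *
import pickle
for n in("side","top"):
    f=pickle.load(open(n+"0.pkl","rb")); W=cloud(f); im=f["img"].astype(int); X,Y,Z=np.moveaxis(W,-1,0)
    mx=im.max(-1); dark=mx<60; reg=(X>.3)&(X<1)&(Y>-.35)&(Y<.35)
    def rep(name,m):
        k,l,s,c=cv2.connectedComponentsWithStats((m&reg).astype(np.uint8))
        for i in range(1,k):
            if s[i,4]>=8:
                p=W[l==i]; print(n,name,s[i,4],"px",c[i].round(1),"med",np.median(p,0).round(4),"min",p.min(0).round(3),"max",p.max(0).round(3))
    rep("peg",dark&(Z>.25)&(Z<.31)); rep("bar",dark&(Z>.13)&(Z<.21))
    rep("posttop",(Z>.235)&(Z<.275)&~dark); rep("hi",(Z>.05)&(Z<.068)); rep("rim/pan",(Z>.07)&(Z<.09)); rep("weight",(Z>.1)&(Z<.13)); rep("foot",(Z>.008)&(Z<.03))
    rep("ring",(Z>.22)&(Z<.255)&(mx>90))
E
python3 m.py
```

```text
side peg 115 px [319.1 213.5] med [0.5183 0.1051 0.2757] min [0.511 0.092 0.25 ] max [0.526 0.111 0.292]
side posttop 1899 px [277.  207.4] med [0.5918 0.0652 0.2401] min [ 0.513 -0.008  0.235] max [0.82  0.143 0.256]
side posttop 11 px [322.9 216.5] med [0.5119 0.0844 0.2462] min [0.511 0.07  0.236] max [0.515 0.103 0.264]
side hi 8 px [299.6 189.4] med [ 0.6228 -0.2102  0.0591] min [ 0.621 -0.214  0.051] max [ 0.625 -0.205  0.064]
side hi 75 px [339.5 202.1] med [ 0.5001 -0.1798  0.0597] min [ 0.487 -0.199  0.052] max [ 0.514 -0.166  0.067]
side hi 3935 px [319.6 264.6] med [0.493  0.0745 0.0586] min [ 0.399 -0.065  0.05 ] max [0.671 0.149 0.067]
side hi 38 px [322.4 232.1] med [ 0.5271 -0.0505  0.0586] min [ 0.517 -0.066  0.055] max [ 0.54  -0.035  0.063]
side hi 34 px [218.  232.7] med [0.8015 0.0156 0.0575] min [0.795 0.005 0.05 ] max [0.813 0.021 0.067]
side rim/pan 37 px [293.5 192.3] med [ 0.6326 -0.1603  0.0846] min [ 0.623 -0.204  0.072] max [ 0.641 -0.141  0.089]
side rim/pan 41 px [217.  227.1] med [0.8007 0.0159 0.0799] min [0.794 0.006 0.07 ] max [0.813 0.022 0.09 ]
sid
[... 3410 characters left out ...]
42 -0.212  0.008] max [ 0.678 -0.135  0.02 ]
top foot 290 px [327.2 216.8] med [ 0.621  -0.1651  0.0115] min [ 0.589 -0.212  0.008] max [ 0.652 -0.124  0.025]
top foot 44 px [208.2 233.5] med [0.5498 0.2235 0.0213] min [0.54  0.214 0.008] max [0.567 0.24  0.027]
top foot 50 px [177.4 265.3] med [0.4449 0.3178 0.0187] min [0.398 0.301 0.008] max [0.495 0.336 0.029]
top foot 9 px [327.4 257.7] med [ 0.4834 -0.1647  0.0202] min [ 0.477 -0.177  0.012] max [ 0.495 -0.157  0.029]
top foot 62 px [381.  275.5] med [ 0.4323 -0.3367  0.0223] min [ 0.384 -0.35   0.008] max [ 0.474 -0.326  0.03 ]
top ring 1767 px [252.2 200.9] med [0.5865 0.0661 0.2416] min [ 0.512 -0.009  0.225] max [0.823 0.14  0.255]
```

```bash
python3 - <<'E'
import cv2,numpy as np
a=cv2.imread("pics/side0.png")[170:300,190:380];b=cv2.imread("pics/top0.png")[115:290,195:365]
a=cv2.resize(a,None,fx=4,fy=4,interpolation=3);b=cv2.resize(b,(583,600),interpolation=3)
cv2.imwrite("pics/a1.png",np.clip(a*1.6,0,255));cv2.imwrite("pics/b1.png",np.clip(b*1.6,0,255))
E
```

```text
[ WARN:0@0.036] global loadsave.cpp:1063 imwrite_ Unsupported depth image for selected encoder is fallbacked to CV_8U.
```

View pics/a1.png

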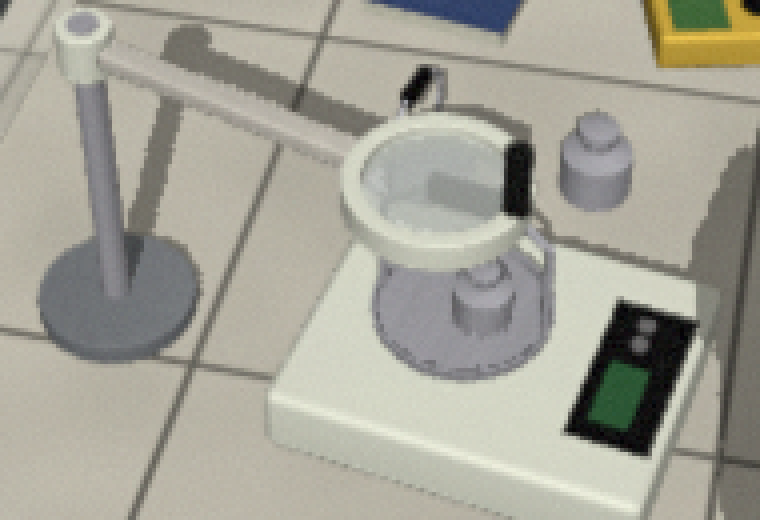

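View pics/b1.png

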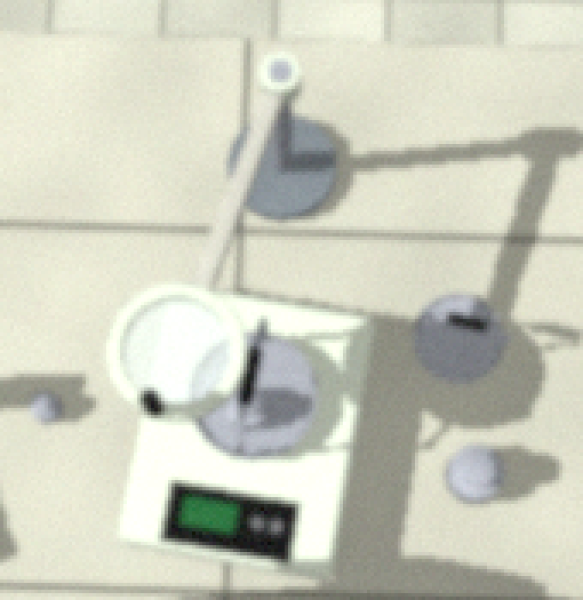

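The points agree with the given sizes: peg to hinge is 0.299 m (300 mm given), bar top is at z 0.187–0.19, and the pan spans about 120 mm centred near (0.558, 0.028). The crops confirm a middle-sized weight on the larger pan. I'll grip the peg and swing it towards +y.

```bash
cat >> h.py <<'E'
def q(yaw): return [np.cos(yaw/2),np.sin(yaw/2),0,0]
def st(tag):
    s=readout.state(); print(tag,round(s["time_s"],2),s["tcp_pos"].round(4),"F",s["ft_force"].round(1),"op",round(s["opening"],4),"g",round(s["grip_force"],1),"j7",s["joint_positions"][6].round(2)); return s
E
python3 - <<'E'
from h import *
import pickle
for n in("side","top"):
    f=pickle.load(open(n+"0.pkl","rb")); W=cloud(f); im=f["img"].max(-1)
    m=(im<70)&(W[...,2]>.284)&(W[...,2]<.3)&(abs(W[...,0]-.518)<.03)&(abs(W[...,1]-.1)<.03); print(n,m.sum(),W[m].mean(0),W[m].min(0),W[m].max(0))
    m=(W[...,2]>.245)&(W[...,2]<.275)&(W[...,0]>.77)&(W[...,0]<.85); print(n,"hub",m.sum(),W[m].min(0),W[m].max(0))
p=np.array([.5175,.1005]);h=np.array([.803,.009]);print(np.hypot(*(p-h)))
phi=np.arctan2(*(p-h)[::-1]); print(phi)
s=st("0"); arm.servo_line([*s["tcp_pos"][:2],.37]); 
arm.movep([*p,.37],q(phi)); st("above")
arm.servo_line([*p,.263],feed=.1); st("down")
close(25); st("closed")
E
```

```text
side 42 [0.51875675 0.10184132 0.28820864] [0.51131827 0.09185067 0.28420587] [0.52636936 0.11018132 0.29180663]
side hub 128 [ 0.78566232 -0.00837461  0.24504815] [0.82048668 0.02799412 0.25619543]
top 15 [0.51752775 0.09781228 0.28954194] [0.51332439 0.09343322 0.2842991 ] [0.52184413 0.10167655 0.29202141]
top hub 124 [ 0.77156332 -0.0084751   0.24575403] [0.82251068 0.02603685 0.25782586]
0.29980410270708446
2.8314449540096316
0 0.1 [0.2739 0.5613 0.2385] F [-0.6  0.2 -0.3] op 0.0851 g 0.0 j7 -0.15
above 3.01 [0.5174 0.1018 0.3699] F [ 0.7 -0.  -0.1] op 0.0856 g 0.0 j7 1.02
down 4.22 [0.5178 0.1006 0.2636] F [-0.6 -0.1 -0.4] op 0.0853 g 0.0 j7 1.01
closed 4.86 [0.5175 0.1004 0.2631] F [ 0.1 -0.9  1.8] op 0.0152 g 24.8 j7 1.01
```

```bash
python3 - <<'E'
from h import *
import pickle
h=np.array([.803,.009]); p=np.array([.5175,.1005]); r=np.hypot(*(p-h)); phi=np.arctan2(*(p-h)[::-1])
for a in np.linspace(phi,np.pi-1.05,8)[1:]:
    arm.servo_line([h[0]+r*np.cos(a),h[1]+r*np.sin(a),.263],q(a),feed=.12); s=st(round(a,2))
    if np.linalg.norm(s["ft_force"])>25: break
ungrasp(); s=st("open")
arm.servo_line([*s["tcp_pos"][:2],.37]); 
pos=s["tcp_pos"]; arm.movep([.42,.35,.37],q(2.4)); st("retreat")
for n in("side","top"):
    f=viewer.grab_frame(n); pickle.dump(f,open(n+"1.pkl","wb"))
    W=cloud(f); X,Y,Z=np.moveaxis(W,-1,0); mx=f["img"].max(-1)
    reg=(abs(X-.557)<.09)&(abs(Y-.028)<.09)
    for nm,m in(("bar",reg&(mx<60)&(Z>.165)&(Z<.2)),("plate",reg&(Z>.07)&(Z<.09)&(np.hypot(X-.557,Y-.028)<.08)),("weight",reg&(Z>.095)&(Z<.135)&(np.hypot(X-.557,Y-.028)<.04))):
        P=W[m]; (c,sz,an)=cv2.minAreaRect(P[:,:2].astype(np.float32)*1000); 
        w,V=np.linalg.eigh(np.cov((P[:,:2]-P[:,:2].mean(0)).T)); print(n,nm,len(P),"mean",P.mean(0).round(4),"rect",np.round(c,1),np.round(sz,1),"yaw",np.arctan(V[1,1]/V[0,1]).round(3),"z",P[:,2].min().round(3),P[:,2].max().round(3))
    m=(mx<70)&(Z>.26)&(Z<.3)&(X>.55)&(X<.75)&(Y>.15); print("peg",W[m].mean(0) if m.any() else None)
a=pickle.load(open("side1.pkl","rb"))["img"];b=pickle.load(open("top1.pkl","rb"))["img"]
a=cv2.resize(a[120:330,180:420],(400,350));b=cv2.resize(b[110:300,190:380],(350,350))
cv2.imwrite("pics/c1.png",cv2.convertScaleAbs(np.hstack([a,b])[:,:,::-1],alpha=1.5))
E
```

```text
2.73 5.28 [0.529  0.1304 0.2631] F [0.7 0.  0.8] op 0.0153 g 24.9 j7 0.87
2.62 5.69 [0.543  0.1579 0.2631] F [0.5 0.3 2.7] op 0.0148 g 24.9 j7 0.73
2.51 6.11 [0.5601 0.1844 0.2631] F [-0.5 -0.   2.8] op 0.0152 g 25.0 j7 0.6
2.41 6.53 [0.58   0.209  0.2632] F [0.3 0.8 3.7] op 0.0154 g 25.0 j7 0.48
2.3 6.94 [0.6025 0.2316 0.2632] F [1.6 0.9 4.1] op 0.0152 g 25.1 j7 0.37
2.2 7.36 [0.6273 0.2518 0.2632] F [0.4 1.2 5.3] op 0.015 g 25.1 j7 0.26
2.09 7.78 [0.654  0.2692 0.2632] F [0.5 2.  4.6] op 0.0152 g 25.1 j7 0.16
open 8.46 [0.6538 0.2691 0.263 ] F [ 0.   0.2 -0. ] op 0.0857 g 0.0 j7 0.16
retreat 10.3 [0.4213 0.3494 0.3698] F [ 0.3 -0.8  0.7] op 0.0851 g 0.0 j7 0.11
side bar 158 mean [0.559  0.0311 0.1804] rect [558.7  28.8] [17.  48.7] yaw -0.166 z 0.167 0.188
side plate 1020 mean [0.5655 0.03   0.0769] rect [562.3  27.8] [121.  115.1] yaw -1.483 z 0.07 0.089
side weight 169 mean [0.5452 0.0367 0.108 ] rect [546.2  33.3] [36.4 36.5] yaw 0.084 z 0.096 0.126
peg [0.65334671 0.27251011 0.27887969]
top bar 44 mean [0.5577 0.0265 0.1871] rect [559.   26.2] [ 8.4 41.8] yaw -0.166 z 0.183 0.192
top plate 906 mean [0.5603 0.0268 0.0776] rect [559.3  26.3] [115.4 116.6] yaw 1.444 z 0.071 0.09
top weight 81 mean [0.5436 0.0286 0.1076] rect [544.9  31.2] [34.5 33.7] yaw 1.481 z 0.095 0.128
peg [0.65226245 0.26456475 0.28094123]
```

View pics/c1.png

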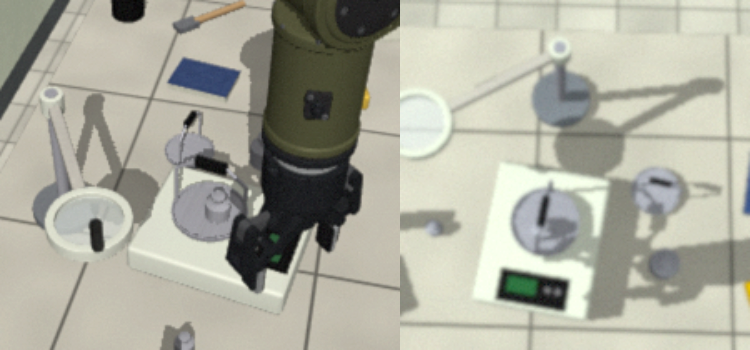

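The lens is now clear (left in the right-hand panel), and the weight stands upright on the pan. The bar measures (0.5585, 0.0265), z about 0.178, yaw −0.166, and both views agree on it. Now I grasp it.

```bash
python3 - <<'E'
from h import *
b=[.5585,.0267]; y=np.pi-.166
arm.movep([*b,.30],q(y)); st("above")
arm.servo_line([*b,.22],feed=.1); arm.servo_line([*b,.168],feed=.05); st("down")
close(50); arm.pause(.3); st("closed")
E
```

```text
above 11.74 [0.5587 0.0279 0.3   ] F [ 0.3 -0.2 -0. ] op 0.0852 g 0.0 j7 1.36
down 13.88 [0.5587 0.0267 0.1683] F [0.8 0.1 0.8] op 0.0852 g 0.0 j7 1.38
closed 14.85 [0.5586 0.0265 0.1681] F [ 0.1 -2.   0.6] op 0.0112 g 49.5 j7 1.38
```

```bash
python3 - <<'E'
from h import *
b=readout.state()["tcp_pos"]
arm.servo_line([b[0],b[1],b[2]+.01],feed=.02); st("1cm")
arm.servo_line([b[0],b[1],b[2]+.10],feed=.04); arm.pause(1); st("up")
ims=[]
for n in("side","top"):
    f=viewer.grab_frame(n); W=cloud(f); X,Y,Z=np.moveaxis(W,-1,0)
    m=(Z>.165)&(Z<.192)&(np.hypot(X-.5585,Y-.0267)<.07); P=W[m]
    A=np.c_[P[:,:2]-[.5585,.0267],np.ones(len(P))]; c=np.linalg.lstsq(A,P[:,2],rcond=None)[0]
    print(n,len(P),"mean",P.mean(0).round(4),"slope",c.round(3)); ims.append(f["img"])
cv2.imwrite("pics/d1.png",cv2.convertScaleAbs(np.hstack([cv2.resize(ims[0][120:330,180:420],(400,350)),cv2.resize(ims[1][110:300,190:380],(350,350))])[:,:,::-1],alpha=1.5))
E
```

```text
1cm 15.5 [0.5585 0.0265 0.178 ] F [ 0.6 -0.1 -5.2] op 0.011 g 48.8 j7 1.38
up 18.9 [0.5586 0.0265 0.2681] F [-0.8 -0.2 -4.6] op 0.011 g 48.8 j7 1.37
side 1177 mean [0.5619 0.0322 0.1771] slope [-0.01  -0.001  0.177]
top 28 mean [ 0.5539 -0.0271  0.1791] slope [-0.147 -1.268  0.11 ]
```

View pics/d1.png

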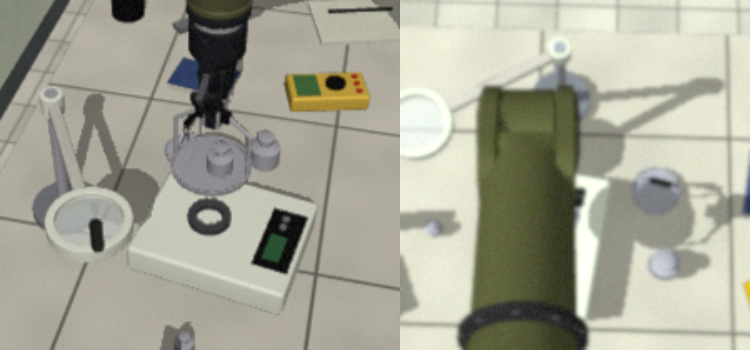

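The pan is level (slope about 0.01) and 100 mm above the bare collar. The weight is upright on it and the lens is clear, so I'm handing in.

```bash
python3 -c "
from h import *
print(ticket.close_job())"
```

```text
the job is handed in; nothing more can be done
None
```

The job is handed in (no verdict was returned): the magnifier is swung clear of the balance, and the pan is held by its bar, level and steady about 100 mm above its seat, with the weight upright on it.

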